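Slide a circuit-board carriage up to its index line and lock it

ROBOT

A 6-joint arm with a two-finger parallel gripper is mounted at the origin on the work surface. World frame = base frame: x ahead of the robot, y to its left, z up, the work surface at z = 0. Lengths are in m, angles in degrees, forces in N, time in s.
With the tool pointing down it reaches from about 0.375 to 0.75 m from the base axis. Payload 9 kg.
Tool frame: the origin (TCP) lies where the fingers leave the gripper's body, on its centre line; the fingertips stand 73 mm ahead of it and the grasp point (between the pads) lies 54 mm ahead of it (robot.tip_reach is the distance from the TCP to the fingertips, in m); z points along the fingers, y is the line along which they close (so a half turn about z gives the same grasp; the last joint's range is limited). The gripper opens to 85 mm and grips with 20 to 120 N. Pads are 22 mm wide; open, the fingers measure 114 mm over their backs; the gripper's body (76 mm by 85 mm) begins 54 mm behind the grasp point. The pads swing forward as they close: fully open they stand 13 mm farther back than shut.
Start: joints at [-84.036, 5.964, 5.575, 89.605, 0, 77.527], TCP at [0.19, -0.569, 0.304] pointing down, gripper open.
Joint ranges: [-171.21, 171.21], [-48.23, 106.86], [-62.78, 66.21], [-105.2, 120.99], [-86.42, 89.51], [-180, 180]. Speed limits (degrees/s): [127.2, 127.2, 147.25, 180, 180, 180].

INTERFACE

Orientations are given as [roll, pitch, yaw] about the fixed x, y, z axes, in that order (R = Rz(yaw) Ry(pitch) Rx(roll)).
In Python, from plant import robot gives the robot as it stands. Calls block until the motion is done:
- robot.move_pose(position, orientation): joint-space move of the TCP to a pose.
- robot.line_to(position, vel=0.15, rotation=None, guard=None): straight line of the TCP; rotation=None keeps the orientation; vel is the mean speed in m/s. With guard (N) it stops when the force on the tool has changed by that much, and returns True; else False.
- robot.goto_joints(angles): joint-space move.
- robot.set_gripper(opening): finger opening in m; the grip force is fixed at half the most; returns when the fingers have stopped.
- robot.pause(seconds).
- robot.ik(position, orientation): joint angles nearest the present ones, or None.
- robot.observe(): the state.
- robot.grab_frame(name): name is "scene" or "top"; returns the picture (384x512x3 uint8, blue, green, red); there is no depth.
- robot.get_calibration(name): a dict with "vertical_fov" (degrees; the focal length in pixels is half the picture's height over the tangent of half this angle, whatever the lens; pixels are square), "cx", "cy" (the principal point, pixels), "k1" (the pictures are not rectified: a ray, as slopes to the right and down, at radius r is drawn at 1 + k1 r^2 times it, then the intrinsics apply), "rvec" (rotation vector, rad) and "tvec" (3), from world to camera coordinates, as OpenCV has them. Camera axes: x right, y down, z forward; pixel columns grow to the right and rows downward; lengths in m; the calibration is good to about 2 mm. A picture is of the moment at which its call begins. get_calibration takes no time and is no camera call.
A pose or a line that the arm cannot do raises robot.IKError and nothing moves.
- robot.job_done(): hands the job in; it is judged then, once.
The state is a dict: "time": time; "q": joint angles; "qvel": joint speeds; "joint_torque": joint torques, N m; "tool_pos": TCP position; "tcp_rot": TCP orientation; "ft_force": force on the tool from outside, world axes, zero at the start; "torque": the same for the moment, N m; "gripper_width": finger opening in m; "gripper_force": force on a finger pad.
Only numpy, scipy, OpenCV 4.12 (cv2) and the standard library are available. Lean on these libraries where they do the work, as an engineer would, in place of code of your own. Each camera call takes 0.05 s, during which the arm holds its last target. There are 200 camera calls.

TASK

On the inspection slide, press a fingertip gently on the rubber-faced clamp bar beside the circuit board and, keeping that light pressure, slide the carriage out from its dust cover until its front edge meets the scribed line; there is no stop, so do not run over the line. Then swing the lock lever fully over to the other side. Keep off the circuit board itself, and leave the jar, the screwdriver and the tray where they are.

Things in the scene. Friction and masses are not known exactly. Their poses are not given: they have to be found in the camera images.
- bed: Fixed aluminium slide bed, 350 x 150 mm, on a mat 3 mm thick. Origin: centre of its underside. +x: along the bed, the way the carriage is to be slid (out of the dust cover, to the line); +y left of that; z up. Rails along x at |y| = 55 to 75 mm, tops 30 mm above the underside. A grey dust cover, top at 43 mm, spans the whole width from x = -175 to -20 mm.
- carriage: Dark steel plate, 215 x 106 x 6 mm, sliding along the bed's x between the rails; its tail stays under the cover. About 4 N of friction; stays where left; no stop near the line. Origin: under the middle of its front edge; axes as the bed. Carries the board on its right (-y) half, the clamp bar on its left. May bear at most 20 N in all.
- edge (a point): Middle of the carriage's front edge, at the height of the carriage plate's top (18 mm above the bed's underside). Axes as the bed.
- bar_foot (a point): Point on the plate's top below the clamp bar's middle line, 30 mm behind the front edge. The bar (44 mm wide, from 10 mm behind the edge back under the cover) lies on packing: its flat ribbed black rubber top is 8 to 18 mm above this point, not measured: find it by feel. The rubber yields 1 mm per 10 N, up to 2 mm. Fingertips pressing with 8 to 14 N carry it along. Axes as the bed.
- line (a point): Middle of the black scribed line, 1.2 mm wide, across a bright steel index plate (60 mm long; on the bed's floor and both rail tops) ahead of the carriage. The point lies over the line, 18 mm above the bed's underside. Its x axis is the bed's x: the front edge meets the line when point edge has x = 0 in this frame; negative is short of it.
- board: Dark green circuit board with black chips, 190 x 45 mm, fixed on the right half of the carriage from 15 mm behind the front edge, chips up to 6 mm above the carriage plate. Delicate. Origin: on the carriage plate's top, level with the front edge, on the board's middle line.
- lock (a joint): Lock lever: steel rod, 10 mm thick, with a black ball of 26 mm, on a grey block (70 x 50 x 25 mm) at the right (-y) side of the bed. Pivot in the bed's frame: x = -20, y = -102, z = 22 mm; ball centre 80 mm from it. 0 rad: leans 0.5 rad to -x (unlocked); 1.0 rad: leans 0.5 rad to +x (locked, end stop). 0.06 Nm of friction; stays where left.
- lock_tip (a point): Centre of the ball at the end of the lock lever.
- jar: White plastic jar with a black lid, 42 mm in diameter, 50 mm high. Origin: centre of its underside. Bystander.
- driver: Screwdriver with a grey handle, 160 mm long, lying on the mat along its own x. Bystander.
- tray: Empty grey parts tray, 90 x 70 x 22 mm. Origin: centre of its underside. Bystander.

How it is judged:
By the outcome, as a careful person would: the job done as asked, in the order asked, and still so for the second after the job is handed in, with the robot touching nothing.
It also fails if it takes over 56 s, if anything falls off the work surface, if the arm or the gripper's body presses on something with over 40 N, if the wrist force passes 120 N, or if a joint passes its speed limit or range.

## Working session

There is one attempt and no reset: what is moved stays moved. The work goes in short steps, each a Python script; the robot and the scene stay as the last script left them, time stands still between calls to the robot, and variables do not carry over. Pictures are saved under pics/ and viewed, at most 10 in all, crops included, and the job is handed in when it is done.

```bash
mkdir -p pics; ls; python3 - <<'E'
from plant import robot
import cv2,numpy as np
for n in("scene","top"):
    im=robot.grab_frame(n); cv2.imwrite(f"pics/{n}0.png",im); cv2.imwrite(f"pics/{n}0b.png",cv2.resize(im,(800,600),interpolation=cv2.INTER_CUBIC)); 
    c=robot.get_calibration(n);print(n,c)
    R=cv2.Rodrigues(np.array(c['rvec'],float))[0];print(-R.T@np.array(c['tvec']).ravel())
print(robot.observe())
E
```

```text
pics
scene {'vertical_fov': 56.49853088122465, 'cx': 261.5155250807885, 'cy': 194.45173658327494, 'k1': -0.08539918491629232, 'rvec': array([ 1.52594253,  1.86590364, -0.89388339]), 'tvec': array([ 0.02964928, -0.28461787,  1.16591486])}
[1.07834636 0.17543598 0.4976296 ]
top {'vertical_fov': 47.70785726495228, 'cx': 264.3230620784114, 'cy': 193.23966754020654, 'k1': -0.0697847335933998, 'rvec': array([ 2.12758349, -2.08947357,  0.21339603]), 'tvec': array([0.07177755, 0.57389327, 0.83960368])}
[0.38643598 0.07447906 0.94051048]
{'time': 0.1, 'q': array([-8.40366787e+01,  5.99260471e+00,  5.53054469e+00,  8.96045591e+01,
        5.55498794e-04,  7.75274078e+01]), 'qvel': array([-0.09642379, -0.15881022,  0.20167864,  0.07795348,  0.02050871,
        0.04363208]), 'joint_torque': array([ 7.38584320e-03, -5.58203673e+01,  5.04723072e+01,  1.27477510e-02,
       -2.62805625e-04,  1.41500060e-06]), 'tool_pos': array([ 0.18974119, -0.56897852,  0.30321721]), 'tcp_rot': array([-1.79935073e+02, -1.49302850e-02,  1.84359047e+01]), 'ft_force': array([ 0.7214149 , -0.22973768, -0.3215278 ]), 'torque': array([ 0.01284474,  0.00656242, -0.04098254]), 'gripper_force': 0.0, 'gripper_width': 0.08510228730494786}
```

View pics/scene0b.png

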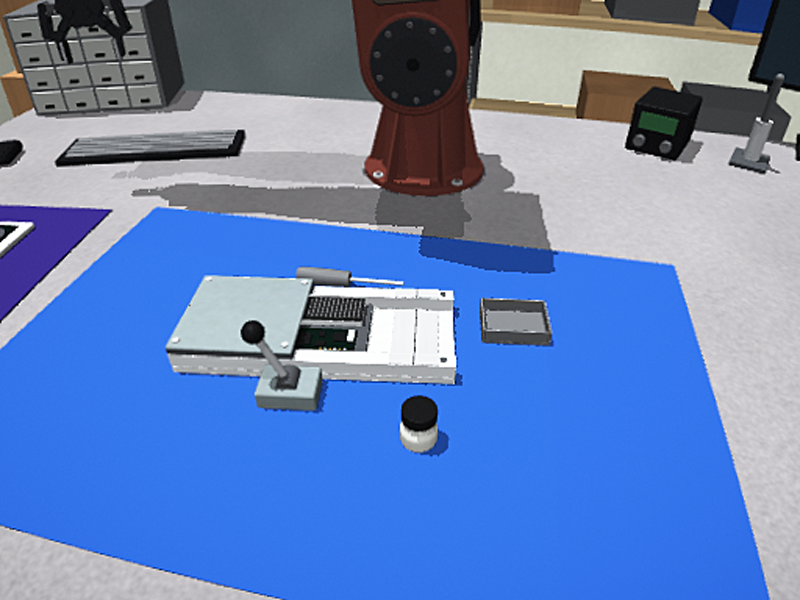

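View pics/top0b.png

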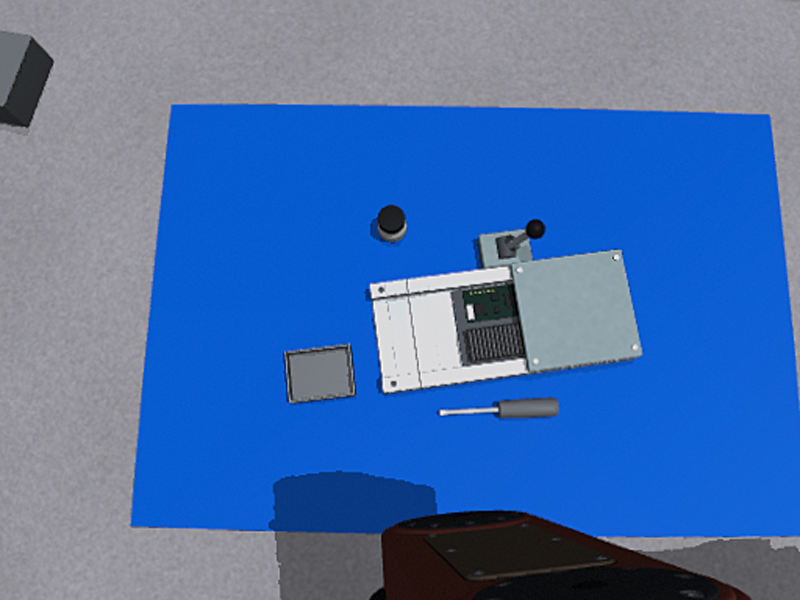

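Both views show the bed running to the robot's left (bed +x ≈ world +y). In the top view (800 px scale) the cover is at about (575,310), the carriage edge at about x=460, the line near (415,330) and the ball at (536,229). I'll zoom in for precise corners.

```bash
python3 - <<'E'
import cv2
a=cv2.imread("pics/top0.png")[135:265,230:420];cv2.imwrite("pics/c1.png",cv2.resize(a,None,fx=4.2,fy=4.2,interpolation=cv2.INTER_CUBIC))
a=cv2.imread("pics/scene0.png")[165:270,100:300];cv2.imwrite("pics/c2.png",cv2.resize(a,None,fx=4,fy=4,interpolation=cv2.INTER_CUBIC))
E
```

```text
(no output)
```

View pics/c1.png

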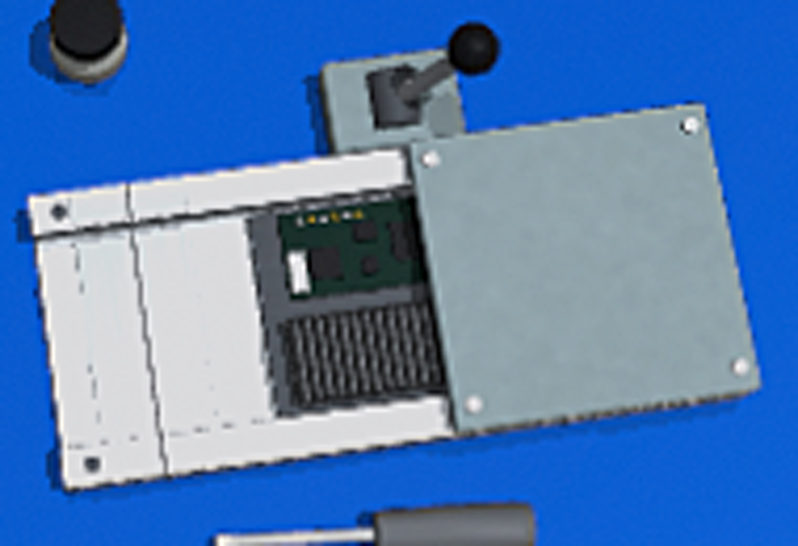

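View pics/c2.png

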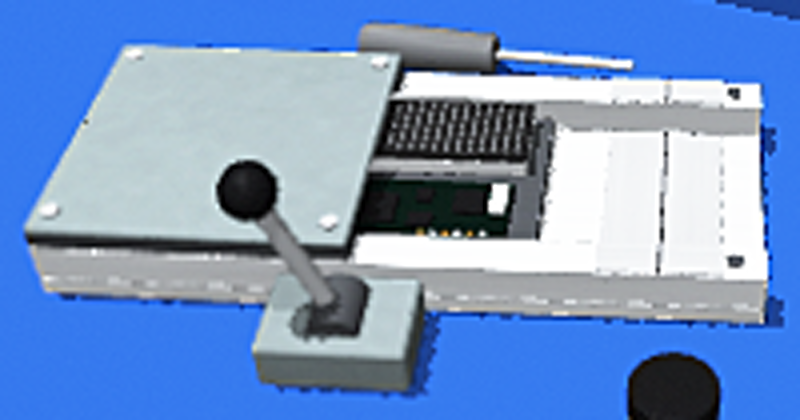

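The crops give sharp bed, cover, line and ball features in both views. In c1 the carriage edge runs (248,215)–(279,416) and the line (127,185)–(167,474). In c2 the line runs (658,274)–(669,81) and the ball is at (246,190). Next is a joint fit of the bed pose, line x, edge x and ball.

```bash
cat > h.py <<'E'
from plant import robot
import cv2,numpy as np
from scipy.optimize import least_squares
def proj(n,P):
    c=robot.get_calibration(n);f=192/np.tan(np.radians(c['vertical_fov']/2))
    p=np.atleast_2d(P)@cv2.Rodrigues(c['rvec'])[0].T+c['tvec']
    s=p[:,:2]/p[:,2:];s=s*(1+c['k1']*(s**2).sum(1,keepdims=True))
    return s*f+[c['cx'],c['cy']]
def bed2w(b,P):   # b=x,y,z,yaw ; P in mm
    c,s=np.cos(b[3]),np.sin(b[3])
    return np.atleast_2d(P)/1000@np.array([[c,s,0],[-s,c,0],[0,0,1]])+b[:3]
E
cat > fit.py <<'E'
from h import *
T=lambda p:(np.array(p)+.5)/4.2-.5+[230,135]
S=lambda p:(np.array(p)+.5)/4-.5+[100,165]
top=[((175,-75,30),(28,197)),((175,75,30),(67,485)),((-20,-75,43),(410,146)),((-20,75,43),(455,432)),((-175,-75,43),(704,103)),((-175,75,43),(760,388)),
 (('l',-75,30),(127,185)),(('l',75,30),(167,474)),(('e',-53,18),(248,215)),(('e',53,18),(279,416)),('b',(473,48))]
sc=[((175,-75,30),(768,278)),((175,75,30),(760,84)),((-20,-75,43),(348,246)),((-20,75,43),(402,54)),((-175,75,43),(126,45)),((-175,-75,43),(25,238)),
 (('l',-75,30),(658,274)),(('l',75,30),(669,81)),(('e',53,18),(553,118)),('b',(246,190))]
def res(x,full=False):
    b=x[:4];m={'l':x[4]*1000,'e':x[5]*1000};r=[]
    for n,L,F in(("top",top,T),("scene",sc,S)):
        P=[x[6:9] if k=='b' else bed2w(b,(m.get(k[0],k[0]),k[1],k[2]))[0] for k,_ in L]
        r.append(proj(n,np.array(P))+x[{"top":slice(9,11),"scene":slice(11,13)}[n]]*100-np.array([F(p) for _,p in L]))
    if full:return r
    return np.r_[np.vstack(r).ravel(), (x[2]-.003)*1000, x[9:13]*100]
o=least_squares(res,[.5,0,.003,1.7,.1,.02,.6,0,.1,0,0,0,0],x_scale=.01,loss='soft_l1')
if __name__=="__main__":
    np.set_printoptions(precision=4,suppress=True)
    x=o.x;print(x,np.degrees(x[3]));[print(np.round(r,2).tolist()) for r in res(x,True)]
    a=np.array([-20-80*np.sin(.5),-102,22+80*np.cos(.5)]);print("ball model",bed2w(x[:4],a))
    np.save("bed.npy",x)
E
python3 fit.py
```

```text
[ 0.5559 -0.0403  0.0025  1.7256  0.1239  0.0633  0.665  -0.0743  0.1003
  0.0036  0.0006  0.0033  0.002 ] 98.86831345546963
[[-0.13, 0.08], [-0.57, 0.94], [-0.83, -1.35], [0.37, 0.07], [-0.15, -0.5], [0.62, 0.18], [-0.17, -0.23], [-0.09, 0.22], [0.11, -0.01], [0.06, 0.31], [0.29, -0.1]]
[[0.16, 0.26], [0.35, 0.18], [-0.35, -0.74], [0.24, -0.08], [-0.25, 0.03], [-0.65, -2.09], [0.05, 0.29], [-0.35, 0.14], [0.12, 0.52], [0.25, 0.03]]
ball model [[ 0.6656 -0.0822  0.0947]]
```

```bash
cat >> h.py <<'E'
X=np.load("bed.npy") if __import__("os").path.exists("bed.npy") else None
def pix(P):  # bed mm -> top pixels with fitted offset
    return proj("top",bed2w(X[:4],P))+X[9:11]*100
def prof(im,xs,ys,z):
    g=cv2.cvtColor(im,cv2.COLOR_BGR2GRAY).astype(np.float32)
    P=np.array([(x,y,z) for y in ys for x in xs]);p=pix(P).astype(np.float32).reshape(len(ys),len(xs),2)
    return cv2.remap(g,p[...,0],p[...,1],cv2.INTER_LINEAR)
E
python3 - <<'E'
from h import *
np.set_printoptions(precision=0,suppress=True,linewidth=250)
im=cv2.imread("pics/top0.png");print(robot.tip_reach)
for nm,ys,z in(("railR",np.arange(-72,-58,2),30),("railL",np.arange(58,73,2),30),("floor",np.arange(-40,41,4),12.5)):
    xs=np.arange(114,134,1.);print(nm,prof(im,xs,ys,z).mean(0))
xs=np.arange(50,76,1.);
for ys in(np.arange(-48,-6,4),np.arange(6,50,4)):print("edge50..",prof(im,xs,ys,18).mean(0))
ys=np.arange(-10,62,2.);print("bar y -10..60/2",prof(im,np.arange(0,45,3.),ys,31).mean(1))
print(bed2w(X[:4],[(33,26,31),(-20,-102,22)]))
E
```

```text
0.0726
railR [220. 220. 220. 220. 221. 222. 224. 226. 217. 182. 146. 156. 194. 214. 221. 223. 222. 221. 221. 220.]
railL [220. 220. 220. 220. 220. 220. 222. 226. 219. 186. 149. 153. 188. 212. 220. 222. 221. 220. 219. 219.]
floor [218. 219. 219. 219. 219. 220. 222. 225. 215. 180. 148. 156. 191. 212. 220. 221. 220. 219. 219. 218.]
edge50.. [ 69.  83.  87.  88.  88.  87.  87.  87.  86.  86.  86.  85.  85.  81.  82. 114. 166. 205. 221. 223. 222. 220. 219. 219. 219. 218.]
edge50.. [ 51.  41.  38.  41.  47.  50.  56.  69.  81.  86.  87.  87.  84.  78.  87. 117. 147. 174. 202. 218. 221. 221. 220. 219. 219. 219.]
bar y -10..60/2 [ 56.  52.  42.  49.  76.  92.  92.  83.  58.  55.  66.  65.  66.  64.  65.  67.  66.  67.  66.  64.  66.  67.  67.  67.  66.  66.  65.  65.  61.  43.  53.  68. 115. 195. 227. 220.]
[[ 1. -0.  0.]
 [ 1. -0.  0.]]
```

```bash
cat >> h.py <<'E'
YAW=8.87-180; R=[180,0,YAW]
def tip(x,y,z): # bed mm x,y ; world z(m) of fingertips -> TCP position
    p=bed2w(X[:4],(x,y,0))[0]; return [p[0],p[1],z+robot.tip_reach]
def F():
    f=[];
    for _ in range(4): f.append(robot.observe()["ft_force"]);robot.pause(.03)
    return np.mean(f,0)
E
python3 - <<'E'
from h import *
np.set_printoptions(precision=2,suppress=True,linewidth=250)
im=cv2.imread("pics/top0.png")
print("shadow 165..190",prof(im,np.arange(165,191,1.),np.arange(58,73,2),0).mean(0), prof(im,np.arange(165,191,1.),np.arange(-40,41,4),0).mean(0))
robot.set_gripper(0)
print(robot.ik(tip(33,26,.12),R))
robot.move_pose(tip(33,26,.12),R)
robot.line_to(tip(33,26,.05),vel=.1)
robot.pause(.3);f0=F();np.save("f0.npy",f0)
hit=robot.line_to(tip(33,26,.024),vel=.008,guard=2.5)
robot.pause(.2);o=robot.observe();f=F()-f0
print(hit,f,o["tool_pos"],o["tcp_rot"],o["tool_pos"][2]-robot.tip_reach,o["time"],o["gripper_width"],f0)
E
```

```text
shadow 165..190 [198.39 214.53 216.63 215.45 212.81 210.68 210.14 211.38 215.99 218.75 198.36 145.48  93.82  64.12  48.16  44.82  47.38  48.52  53.65  65.65  76.41  81.12  81.29  80.83  80.31  80.41] [218.39 218.48 218.58 218.66 219.07 220.18 222.34 226.94 230.32 208.2  154.56 103.23  75.63  66.84  70.    76.37  79.38  80.08  80.17  80.15  79.98  79.78  79.97  80.19  80.15  80.12]
[-15.56  -6.65 -18.57  78.09   0.   -24.43]
True [0.85 0.13 5.18] [ 0.53 -0.01  0.11] [ 180.     -0.   -171.13] 0.03294446697624004 6.6917 0.00012470077550555454 [-0.23  0.12  0.07]
```

```bash
cat >> h.py <<'E'
def slide(x0,x1,z,f0,step=4,y=26,target=10.5):
    """slide pressing; z commanded tip height"""
    x=x0
    while x<x1-1e-6:
        x=min(x+step,x1)
        robot.line_to(tip(x,y,z),vel=.02)
        f=robot.observe()["ft_force"]-f0
        z+=np.clip((f[2]-target)*4e-5,-2e-4,2e-4)
        print(round(x,1),f.round(1),round(z*1000,2))
        if not 5<f[2]<16: print("force out");break
    return x,z
E
python3 - <<'E'
from h import *
f0=np.load("f0.npy");z=robot.observe()["tool_pos"][2]-robot.tip_reach
for i in range(8):
    f=F()-f0;print(f.round(2),round(z*1000,2))
    if abs(f[2]-10.5)<.8:break
    z-=np.clip((10.5-f[2])*6e-5,-3e-4,3e-4)
    robot.line_to(tip(33,26,z),vel=.004);robot.pause(.1)
x,z=slide(33,43,z,f0,2)
o=robot.observe();print(o["time"],o["tool_pos"],np.array(tip(x,26,z)))
np.save("st.npy",[x,z])
E
```

```text
[ 0.92 -0.6   5.23] 32.92
[-0.45  0.14  5.56] 32.62
[-0.88 -0.14  6.81] 32.33
[-2.07  0.39  7.68] 32.11
[-2.3   0.41  8.42] 31.94
[-2.79  0.37  8.99] 31.81
[-2.45  0.41  9.51] 31.72
[-2.35  0.4   9.68] 31.66
35 [-3.6 -2.7  9. ] 31.55
37 [-3.2 -2.2 10. ] 31.53
39 [-2.4 -3.2 10.1] 31.51
41 [-2.9 -2.7 10.8] 31.53
43 [-3.  -3.3  9.7] 31.49
11.975 [ 0.52384319 -0.00243598  0.10502947] [ 0.52354333 -0.00178135  0.10409494]
```

```bash
python3 - <<'E'
from h import *
np.set_printoptions(precision=0,suppress=True,linewidth=250)
f0=np.load("f0.npy");x,z=np.load("st.npy")
x,z=slide(x,85,z,f0,6)
robot.pause(.1);np.save("st.npy",[x,z]);o=robot.observe();print(o["time"],o["tool_pos"].round(4),tip(x,26,z),(o["ft_force"]-f0).round(1))
im=robot.grab_frame("top");cv2.imwrite("pics/top1.png",im);s=robot.grab_frame("scene");cv2.imwrite("pics/s1.png",s)
xs=np.arange(108,132,1.)
for a in range(-50,51,10):print(a,prof(im,xs,np.arange(a-4,a+5,2),18).mean(0))
a=im[150:250,225:355];b=s[170:250,190:300]
cv2.imwrite("pics/c3.png",np.vstack([cv2.resize(a,(520,400)),cv2.resize(b,(520,200*2-22))])[:600*2][:778]);
E
python3 -c "
import cv2;a=cv2.imread('pics/s1.png')[170:250,190:300];cv2.imwrite('pics/c3.png',cv2.resize(a,(792,576),interpolation=cv2.INTER_CUBIC))"
```

```text
49.0 [-3. -4. 10.] 31.47
55.0 [-3. -3. 10.] 31.45
61.0 [-3. -4. 11.] 31.48
67.0 [-2. -3. 10.] 31.47
73.0 [-4. -2. 10.] 31.45
79.0 [-2. -3. 10.] 31.42
85.0 [-2. -3. 10.] 31.41
15.225 [1. 0. 0.] [np.float64(0.5170684422427437), np.float64(0.03971655062121865), np.float64(0.10401305877536463)] [-2. -3. 10.]
-50 [ 72.  71.  71.  71.  71.  70.  65.  53.  48.  58.  66.  77.  90.  95.  99. 102. 102. 102. 101. 101. 100. 100. 100. 100.]
-40 [ 65.  64.  63.  62.  62.  63.  62.  61.  57.  54.  49.  42.  49.  62.  73.  85.  94.  97.  99. 100.  99.  99.  98.  98.]
-30 [67. 66. 65. 65. 64. 64. 64. 63. 63. 63. 62. 61. 61. 58. 50. 45. 56. 68. 79. 90. 93. 92. 92. 92.]
-20 [69. 69. 68. 68. 68. 67. 67. 66. 65. 65. 65. 64. 64. 64. 63. 61. 60. 56. 50. 54. 67. 77. 82. 87.]
-10 [72. 72. 71. 71. 71. 70. 70. 69. 69. 69. 68. 68. 67. 66. 66. 66. 65. 64. 64. 63. 63. 61. 61. 66.]
0 [73. 73. 73. 73. 73. 72. 72. 72. 72. 71. 71. 70. 70. 69. 69. 69. 68. 67. 67. 67. 67. 66. 65. 64.]
10 [75. 74. 74. 74. 74. 74. 74. 73. 73. 73. 72. 72. 72. 72. 71. 71. 70. 70. 70. 69. 69. 69. 68. 68.]
20 [77. 77. 77. 76. 75. 75. 75. 74. 74. 74. 74. 74. 74. 73. 73. 72. 72. 72. 72. 72. 72. 71. 70. 70.]
30 [78. 78. 78. 78. 77. 77. 77. 77. 76. 76. 76. 75. 75. 75. 75. 74. 74. 74. 73. 73. 73. 73. 72. 72.]
40 [79. 79. 78. 78. 78. 78. 78. 78. 78. 78. 77. 77. 77. 77. 76. 76. 76. 75. 74. 74. 74. 74. 74. 74.]
50 [80. 80. 80. 80. 79. 79. 79. 78. 78. 78. 78. 78. 78. 78. 77. 77. 77. 77. 77. 77. 76. 76. 75. 75.]
```

View pics/c3.png

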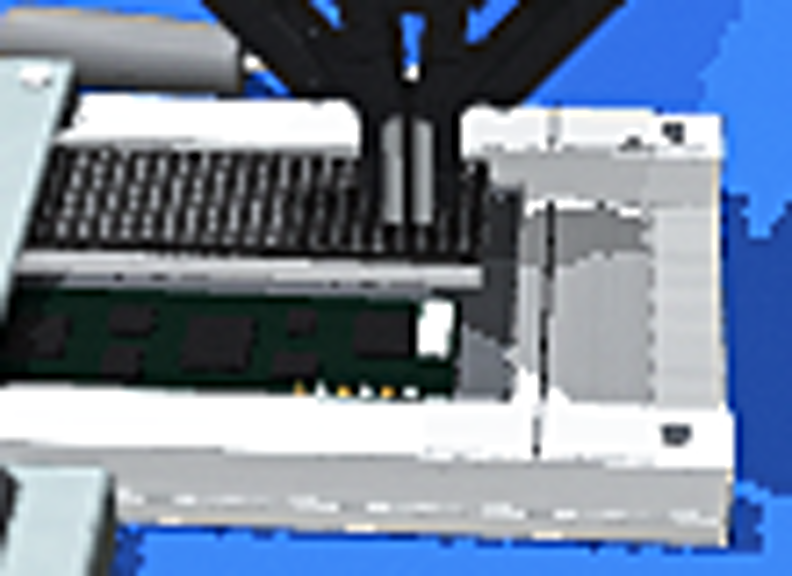

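The scene crop shows the carriage edge at about x=520 px and the line at about x=548, so it is still a few mm short and moving with the finger. The top view is hidden by the arm, so I'll read the scene image numerically.

```bash
python3 - <<'E'
from h import *
np.set_printoptions(precision=0,suppress=True,linewidth=250)
def ps(im,xs,ys,z):
    P=np.array([(x,y,z) for y in ys for x in xs]);p=(proj("scene",bed2w(X[:4],P))+X[11:13]*100).astype(np.float32).reshape(len(ys),len(xs),2)
    return cv2.remap(cv2.cvtColor(im,cv2.COLOR_BGR2GRAY).astype(np.float32),p[...,0],p[...,1],cv2.INTER_LINEAR)
im0=cv2.imread("pics/scene0.png");im=cv2.imread("pics/s1.png")
print("line rails 116..133",ps(im,np.arange(116,134,1.),np.arange(-72,-58,2),30).mean(0),ps(im,np.arange(116,134,1.),np.arange(60,73,2),30).mean(0))
for a in(-20,0,15,25):print("floor",a,ps(im,np.arange(116,134,1.),np.arange(a-6,a+7,2),12.5).mean(0))
for a in(-30,-20,-10,0,10,20,30,40):print("edge1 108..",a,ps(im,np.arange(108,130,1.),np.arange(a-4,a+5,2),18).mean(0))
for a in(-30,-20,-10,0,10,20,30,40):print("edge0 56..",a,ps(im0,np.arange(56,78,1.),np.arange(a-4,a+5,2),18).mean(0))
E
```

```text
line rails 116..133 [252. 252. 252. 253. 254. 255. 217. 150. 168. 228. 247. 254. 253. 252. 251. 251. 251. 250.] [242. 241. 242. 243. 246. 247. 214. 180. 183. 193. 215. 238. 244. 242. 241. 240. 241. 241.]
floor -20 [166. 189. 212. 205. 196. 200. 200. 129.  58. 117. 182. 183. 179. 177. 175. 174. 174. 174.]
floor 0 [146. 185. 187. 180. 182. 186. 152.  98. 103. 144. 170. 180. 182. 180. 179. 177. 176. 175.]
floor 15 [160. 195. 186. 181. 183. 178. 147. 120. 110. 107. 148. 187. 185. 182. 180. 178. 177. 177.]
floor 25 [151. 159. 153. 151. 151. 147. 135. 108.  72.  68. 120. 158. 155. 152. 151. 150. 156. 163.]
edge1 108.. -30 [112. 111. 112. 111. 110. 106. 103. 120. 148. 186. 230. 234. 220. 221. 225. 159.  65. 104. 175. 186. 183. 179.]
edge1 108.. -20 [112. 114. 113. 101.  92. 105. 121. 143. 166. 175. 181. 179. 178. 184. 179. 103.  49. 124. 188. 184. 179. 178.]
edge1 108.. -10 [ 60.  61.  61.  59.  56.  53.  68. 104. 140. 173. 187. 181. 181. 186. 161.  99.  89. 151. 185. 182. 180. 179.]
edge1 108.. 0 [ 62.  63.  62.  61.  57.  53.  68.  86. 136. 189. 188. 179. 181. 185. 158. 121. 115. 123. 148
[... 835 characters left out ...]
 107. 168. 208. 236. 243. 252. 255. 255. 254. 254. 254. 254. 254. 254.]
edge0 56.. 0 [102. 102. 101. 101. 101. 105. 105.  80.  62. 124. 190. 225. 250. 255. 255. 255. 254. 254. 254. 254. 254. 254.]
edge0 56.. 10 [ 54.  59.  83. 102. 104. 102.  80.  59.  98. 152. 193. 224. 244. 254. 255. 254. 254. 254. 253. 253. 253. 253.]
edge0 56.. 20 [ 51.  77. 102. 104. 102. 101.  96.  79.  67. 126. 204. 241. 253. 255. 255. 255. 254. 254. 254. 254. 254. 254.]
edge0 56.. 30 [ 58.  75.  92. 104. 102. 100.  80.  55.  81. 140. 196. 238. 255. 255. 255. 254. 254. 254. 254. 254. 254. 254.]
edge0 56.. 40 [ 51.  76. 101. 102. 100. 105. 113. 115. 116. 148. 200. 230. 239. 249. 253. 254. 251. 248. 245. 242. 243. 243.]
```

Top view (corrected for shadow) and scene agree on a gap of about 8.6 mm. I'll slide 6 mm more, retract, and look unobstructed.

```bash
python3 - <<'E'
from h import *
np.set_printoptions(precision=0,suppress=True,linewidth=250)
f0=np.load("f0.npy");x,z=np.load("st.npy")
t0=robot.observe()["tool_pos"]
x,z=slide(x,91,z,f0,3);robot.pause(.2)
t1=robot.observe()["tool_pos"];print("moved mm",np.linalg.norm((t1-t0)[:2])*1000)
robot.line_to(tip(x,26,z+.02),vel=.05)
np.save("st.npy",[x,z]);np.save("tpress.npy",t1)
q=robot.observe()["q"];np.save("qup.npy",q);q2=q.copy();q2[0]-=50;q2[1]-=10
robot.goto_joints(q2)
im=robot.grab_frame("top");cv2.imwrite("pics/top2.png",im);s=robot.grab_frame("scene");cv2.imwrite("pics/s2.png",s)
print(robot.observe()["time"])
xs=np.arange(112,132,1.)
for a in range(-50,51,10):print(a,prof(im,xs,np.arange(a-4,a+5,2),18).mean(0))
a=np.vstack([cv2.resize(im[175:240,225:335],(508,300),interpolation=cv2.INTER_CUBIC),cv2.resize(s[175:240,190:300],(508,300),interpolation=cv2.INTER_CUBIC)]);cv2.imwrite("pics/c4.png",a)
E
```

```text
88.0 [-4. -3. 10.] 31.39
91.0 [-2. -4.  9.] 31.34
moved mm 5.992003269073915
18.4833
-50 [ 97.  96.  94.  93.  91.  89.  87.  86.  88. 118. 162. 175. 152. 147. 178. 206. 209. 207. 203. 199.]
-40 [ 90.  89.  89.  88.  88.  86.  85.  86.  90. 102. 121. 128. 135. 171. 210. 224. 229. 228. 226. 224.]
-30 [ 92.  91.  90.  90.  91.  90.  89.  91.  92. 100. 120. 127. 129. 150. 193. 222. 229. 228. 226. 225.]
-20 [ 91.  91.  90.  90.  90.  89.  89.  92.  92.  97. 109. 115. 115. 150. 206. 228. 229. 228. 226. 225.]
-10 [ 91.  91.  90.  90.  89.  89.  89.  89.  86.  88. 103. 112. 124. 161. 202. 221. 229. 228. 226. 225.]
0 [ 84.  86.  89.  91.  91.  90.  89.  88.  87.  97. 121. 134. 130. 141. 181. 220. 228. 228. 227. 225.]
10 [ 39.  49.  63.  81.  90.  90.  90.  88.  88. 104. 122. 128. 131. 164. 209. 227. 229. 228. 226. 225.]
20 [ 39.  53.  72.  86.  90.  90.  88.  87.  90.  97. 116. 136. 142. 159. 197. 221. 228. 228. 226. 225.]
30 [ 46.  54.  66.  80.  89.  88.  87.  90.  94. 110. 150. 167. 143. 146. 190. 222. 227. 228. 226. 225.]
40 [ 39.  50.  68.  85.  90.  90.  89.  91.  90.  92. 114. 129. 134. 169. 214. 226. 228. 227. 226. 225.]
50 [ 96. 106. 115. 119. 116. 112. 105. 100. 103. 120. 163. 185. 164. 161. 191. 217. 226. 227. 226. 225.]
```

View pics/c4.png

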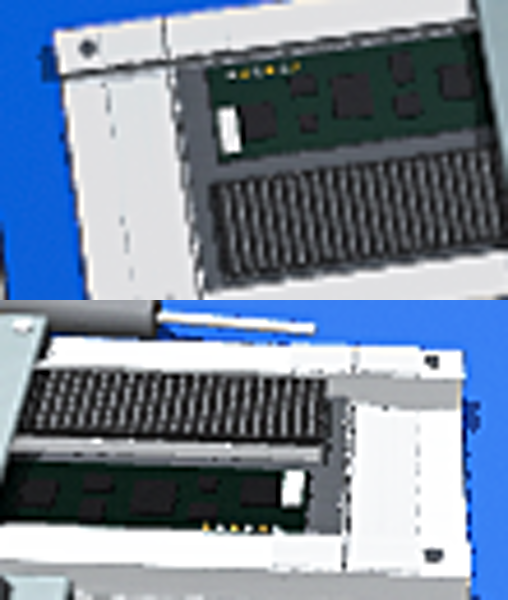

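The unobstructed crops show the edge just short of the line with a thin strip between them, and an area fit gives a gap of about 2.7 mm. I'll re-press, slide about 2.4 mm, and look again.

```bash
cat > fin.py <<'E'
from h import *
import sys
np.set_printoptions(precision=0,suppress=True,linewidth=250)
d=float(sys.argv[1]);f0=np.load("f0.npy");x,z=np.load("st.npy")
robot.goto_joints(np.load("qup.npy"));x-=.5;robot.line_to(tip(x,26,z+.008),vel=.06);robot.pause(.15);f0=F()
robot.line_to(tip(x,26,z-.001),vel=.008,guard=3);robot.pause(.1)
z=robot.observe()["tool_pos"][2]-robot.tip_reach-.0004
for i in range(12):
    robot.line_to(tip(x,26,z),vel=.006);robot.pause(.05);f=F()-f0
    if f[2]>9.5:break
    z-=np.clip((10.5-f[2])*1e-4,0,3e-4)
print("press",f.round(1),z)
bx=bed2w(X[:4],(1,0,0))[0]-X[:3];bx/=np.linalg.norm(bx)
p0=robot.observe()["tool_pos"];c=x
for i in range(30):
    a=(robot.observe()["tool_pos"]-p0)@bx*1000
    if a>d-.05:break
    c+=min(.8,max(.1,d-a));robot.line_to(tip(c,26,z),vel=.02);robot.pause(.05)
f=F()-f0;print("adv",round(a,2),f.round(1),c)
robot.line_to(tip(c,26,z+.02),vel=.05)
np.save("st.npy",[c,z]);q=robot.observe()["q"];np.save("qup.npy",q);q[0]-=50;q[1]-=10;robot.goto_joints(q)
im=robot.grab_frame("top");cv2.imwrite(f"pics/top_{c:.2f}.png",im);s=robot.grab_frame("scene");cv2.imwrite(f"pics/s_{c:.2f}.png",s)
print(robot.observe()["time"])
for a in range(-50,51,10):print(a,prof(im,np.arange(116,132,1.),np.arange(a-4,a+5,2),18).mean(0))
cv2.imwrite("pics/c5.png",np.vstack([cv2.resize(im[175:240,225:335],(508,300),interpolation=cv2.INTER_CUBIC),cv2.resize(s[175:240,190:300],(508,300),interpolation=cv2.INTER_CUBIC)]))
E
python3 fin.py 2.4
```

```text
press [-4.  1. 10.] 0.03145166693447703
adv 2.39 [-4. -4. 10.] 93.61392587575196
28.0083
-50 [ 92.  91.  91.  90.  89.  90.  91.  93. 105. 129. 172. 210. 212. 208. 204. 200.]
-40 [ 89.  88.  88.  88.  88.  90.  80.  58.  64. 140. 210. 228. 232. 230. 227. 225.]
-30 [ 91.  91.  90.  90.  90.  93.  90.  83.  97. 130. 177. 216. 231. 229. 227. 226.]
-20 [ 90.  90.  90.  90.  90.  93.  92.  75.  58.  90. 155. 206. 226. 231. 229. 227.]
-10 [ 90.  90.  91.  91.  91.  93.  80.  57.  56. 108. 176. 214. 232. 230. 228. 226.]
0 [ 91.  91.  91.  91.  90.  91.  85.  73.  71.  96. 160. 220. 231. 230. 228. 226.]
10 [ 61.  79.  90.  91.  91.  91.  85.  66.  62. 124. 203. 231. 232. 230. 227. 225.]
20 [ 62.  79.  87.  91.  91.  91.  80.  60.  65. 117. 187. 223. 232. 230. 227. 226.]
30 [ 64.  79.  89.  89.  89.  93.  99.  88.  78. 110. 180. 226. 231. 230. 227. 225.]
40 [ 66.  83.  90.  91.  91.  93.  86.  61.  57. 134. 213. 231. 232. 229. 227. 225.]
50 [114. 114. 109. 104. 106. 110.  98.  77.  92. 139. 188. 221. 230. 229. 227. 226.]
```

View pics/c5.png

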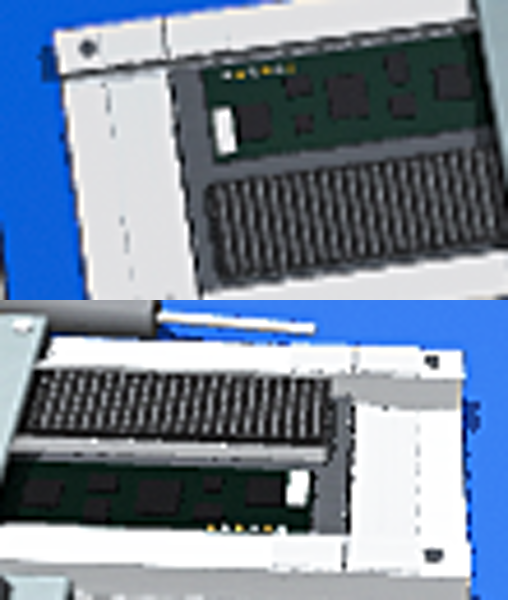

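The crops show the edge now touching the near side of the scribed line, with the line still visible as a dark strip along it. My estimate is 0–0.8 mm short of the line's middle, so I'll leave it there and do the lever.

```bash
python3 - <<'E'
from h import *
np.set_printoptions(precision=2,suppress=True)
robot.move_pose(tip(-108,-102,.15),R)
robot.line_to(tip(-108,-102,.077),vel=.12);robot.pause(.1)
h=robot.line_to(tip(-45,-102,.077),vel=.05,guard=8);print("early",h)
if not h: h=robot.line_to(tip(8,-102,.077),vel=.03,guard=8)
robot.pause(.1);o=robot.observe()
b=bed2w(X[:4],(0,0,0))[0];d=o["tool_pos"]-b;c,s=np.cos(X[3]),np.sin(X[3]);print(h,(d[0]*c+d[1]*s)*1000,(-d[0]*s+d[1]*c)*1000,o["ft_force"],o["time"])
p=o["tool_pos"];bx=np.array([c,s,0])
robot.line_to(p-bx*.03,vel=.08);robot.line_to(p-bx*.03+[0,0,.08],vel=.12)
q=robot.observe()["q"];q[0]-=45;q[1]-=10;robot.goto_joints(q)
for n in("top","scene"):cv2.imwrite(f"pics/{n}9.png",robot.grab_frame(n))
a=cv2.imread("pics/top9.png")[130:265,220:420];b=cv2.imread("pics/scene9.png")[160:300,90:310]
cv2.imwrite("pics/c6.png",np.vstack([cv2.resize(a,(440,297)),cv2.resize(b,(440,280))]));print(robot.observe()["time"])
E
```

```text
early False
True -8.434841158768583 -101.9155746798709 [ 1.64 -3.38  2.5 ] 32.9917
36.35
```

View pics/c6.png

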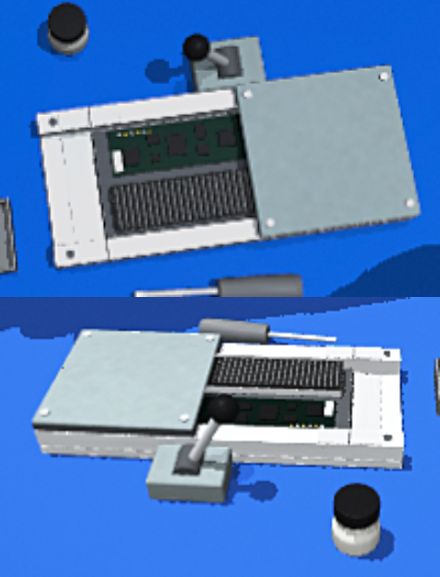

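The lever now leans to the +x side, with the ball at c6 (196,47) in the top view and (223,408) in the scene view. I'll check its angle.

```bash
python3 - <<'E'
from h import *
o={"top":X[9:11]*100,"scene":X[11:13]*100}
for t in(.3,.4,.5):
    P=bed2w(X[:4],(-20+80*np.sin(t),-102,22+80*np.cos(t)))
    print(t,[(proj(n,P)+o[n]).round(1) for n in o])
for n,(x0,x1,y0,y1) in {"top":(295,325,140,165),"scene":(185,220,200,232)}.items():
    im=cv2.imread(f"pics/{n}9.png").max(2)[y0:y1,x0:x1]<45
    k,l,st,c=cv2.connectedComponentsWithStats(im.astype(np.uint8));i=1+st[1:,4].argmax();print(n,st[i],c[i]+[x0,y0])
E
```

```text
0.3 [array([[316.3, 149.6]]), array([[192.9, 212.8]])]
0.4 [array([[312.5, 150.5]]), array([[197.5, 214.2]])]
0.5 [array([[308.9, 151.4]]), array([[201.9, 215.9]])]
top [  8   6  12  12 111] [308.68468468 151.36936937]
scene [  0   8  35  21 412] [203.94902913 216.33252427]
```

Ball centre matches the model at 0.5 rad, so the lever is fully over. The arm is clear, so I'm handing in.

```bash
python3 -c "
from plant import robot
print(robot.job_done())"
```

```text
the job is handed in; nothing more can be done
None
```

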